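Hook a fallen stool frame out from behind the sander guard

ROBOT

A 6-joint arm with a two-finger parallel gripper is mounted at the origin on the work surface. World frame = base frame: x ahead of the robot, y to its left, z up, the work surface at z = 0. Lengths are in mm, angles in rad, forces in N, time in s.
With the tool pointing down it reaches from about 250 to 800 mm from the base axis. Payload 3.9 kg.
Tool frame: the origin (TCP) lies between the finger pads; the fingertips stand 25 mm ahead of it and the grasp point (between the pads) lies 6 mm ahead of it (robot.nose_length is the z of the fingertips in the tool frame, in mm); z points along the fingers, y is the line along which they close (so a half turn about z gives the same grasp; the last joint's range is limited). The gripper opens to 85 mm and grips with 20 to 120 N. Pads are 22 mm wide; open, the fingers measure 114 mm over their backs; the gripper's body (76 mm by 85 mm) begins 54 mm behind the grasp point. The pads swing forward as they close: fully open they stand 13 mm farther back than shut.
Start: joints at [1.124, 0.26, -0.138, 1.173, 0, 1.571], TCP at [226.837, 473.456, 256.304] pointing down, gripper open.
Joint ranges: [-2.78, 2.78], [-0.83, 1.72], [-1.28, 1.37], [-1.9, 2.12], [-1.57, 1.48], [-3.14, 3.14]. Speed limits (rad/s): [2.57, 2.57, 3.14, 3.14, 3.14, 3.14].

INTERFACE

Orientations are given as a 3x3 rotation matrix whose columns are the frame's x, y, z axes.
In Python, from rig import robot, optics gives the robot as it stands.
- The arm moves only by the tool jog_arm, never from a script. Its argument "series" is a list of rows, each an object with "dp": the shift along the tool's x, y, z in mm, a list of three; "angular": the turn, a rotation vector about the tool's x, y, z in rad, a list of three; "hand": the finger opening in mm, from 0 to 85.4. A call has 1 to 5 rows; each row shifts and turns the commanded pose from where the row before left it, along the tool's axes as they then stand; what a row does not reach is not made up. A row lasts 1/10 s, in which the tool goes at most 50 mm and 8.59 degrees, less where a joint would pass 70% of its speed; a pose out of reach is approached as far as the arm can. A call is refused whole if a number of a shift passes 50 or a number of a turn 0.15, either way. A call with a gripper value outside its range is refused whole. The fingers move at their own pace and stop on an object; the grip force is fixed at half the most. Time passes only in rows, so rows that do not move let the fingers close. It gives the time, the measured TCP pose, the force, the opening and the grip force at its end, in the units of the state.
- robot.observe(): the state, without advancing time (a new reading comes with each control period).
- optics.read_camera(name): name is "scene" or "top"; returns the picture (480x640x3 uint8, red, green, blue); there is no depth.
- optics.camera_model(name): a dict with "fov_y" (degrees; the focal length in pixels is half the picture's height over the tangent of half this angle, whatever the lens; pixels are square), "cx", "cy" (the principal point, pixels), "world_to_cam" (4x4, takes a point from world to camera coordinates). Camera axes: x right, y down, z forward; pixel columns grow to the right and rows downward; lengths in mm; the calibration is good to about 2 mm. A picture is of the moment at which its call begins. camera_model takes no time and is no camera call.
- robot.hand_in(): hands the job in; it is judged then, once.
Trained networks look in the newest picture that a camera, given by its name, has taken for a name from the list of things; names that differ only in an ending like _2 or _b are one class to them, and where a whole thing is asked for, a point or a joint stands for the part that bears it (a point fixed in the world has none). Each returns a list of dicts, best first, with "conf" (0 to 1); they miss things now and then, are a little off and sometimes report something else, mostly with a low value. They report only what shows in the picture. A call takes as long as a camera call.
- optics.spot_in(camera, query): "xyz" ([x, y, z] in mm, in world coordinates, good to about 4 mm: the middle of the surface that is visible of it).
- optics.silhouettes(camera, query): "mask" (480x640 bool, what is visible of it).
The state is a dict: "time": time; "joint_pos": joint angles; "qd": joint speeds; "tau": joint torques, N m; "tool_pos": TCP position; "eef_rot": TCP orientation; "force": force on the tool from outside, world axes, zero at the start; "ft_torque": the same for the moment, N m; "finger_gap": opening from 0.0 (shut) to 1.0 (fully open); "grasp_force": force on a finger pad.
Only numpy, scipy, OpenCV 4.12 (cv2) and the standard library are available. Lean on these libraries where they do the work, as an engineer would, in place of code of your own. Each camera call takes 0.05 s, during which the arm holds its last target. There are 200 camera calls.

TASK

A red wooden stool frame has fallen behind the yellow bar guard of the drum sander. Reach in through the guard's open mouth with the hooked rod, draw the frame out until its middle is well on the cork mat, and then unhook it and lay the rod back down flat on the bench, out of the guard. Move the frame with the rod only, never touching it with the gripper or arm, and leave it lying flat; do not disturb the vase, the stack of blanks or the glue jar.

Things in the scene. Friction and masses are not known exactly. Their poses are not given: they have to be found in the camera images.
- guard: Fixed yellow bar guard, green drum sander (off) at its back. Origin: middle of the open mouth, on the bench; +x points inward, so outside is negative x. The mouth faces roughly the robot's left (+y), is 268 mm wide clear (y -134 to +134) and open from the bench to a bar at 115 mm height. Roof bars (47 mm apart, undersides at 117 mm) and barred sides reach back to x = 310 mm.
- mat: Flat cork mat, under 1 mm thick, on the bench outside the mouth, 200 mm along its x, 220 mm along its y; origin at its centre, axes parallel to the guard's, its middle 120 mm outside the mouth. Only a marking: nothing catches on it.
- frame: The fallen part: a flat rectangular ring of dark red wood (about 100 g), 84 mm along its x, 110 mm along its y, 20 mm thick, flat on the bench. Bars 16 mm wide, so the open hole is 52 mm (x) by 78 mm (y). Origin: centre of the ring, on its underside. It starts inside the guard, 105 to 155 mm in from the mouth, turned up to 35 degrees from the guard's axes.
- hook: The hooked rod (about 200 g), loose on the bench: orange wooden handle block 95 mm long (x), 28 wide (y), 45 tall (z), and an 8 mm dark steel rod leaving its +x end level at 36 mm height (32 mm free beneath), bent straight down at x = 220 mm. Origin: centre of the handle's underside; z up. It rests flat on the handle. Balance point 37 mm ahead of the origin: grip the handle firmly across its width.
- hook_tip (a point): Lowest point of the rod's downturned end (8 mm diameter): 220 mm ahead of the hook's origin along its +x, 3 mm above the plane of the handle's underside.
- vase: Bystander: turned red wooden vase, 155 mm tall, 72 mm wide; origin at the centre of its foot.
- blanks: Bystander: stack of dark and red wooden blanks, 70 x 160 x 48 mm; origin at the centre of its underside.
- glue_jar: Bystander: glue jar, 64 mm in diameter, 85 mm tall; origin at the centre of its underside.
- drum (a point): Front end of the sander's drum (fixed, 70 mm diameter, axis along the guard's x, underside 35 mm above the bench), deep inside the guard; the point is on its axis, 70 mm above the bench.

How it is judged (in metres and radians):
On the way, in this order (a step that is already met when the one before it is completed fails the run):
1. the rod's downturned end is inside the guard, at least 50 mm in from the mouth and under its roof (x of hook_tip in the frame of guard between 0.05 and 0.31 m and y of hook_tip in the frame of guard between -0.135 and 0.135 m and height (world z) of hook_tip below 0.1 m), for 0.1 s.
2. the rod touches the frame inside the guard and draws it at least 30 mm (contact force between hook and frame above 0.05 N and distance of frame from where it was at the start of the episode above 0.03 m and x of frame in the frame of guard above -0.03 m).
3. the frame's centre is on the cork mat, within 65 mm of the mat's middle along each of its axes (x of frame in the frame of mat between -0.065 and 0.065 m and y of frame in the frame of mat between -0.065 and 0.065 m), for 0.1 s.
At the end, for the whole second after the job is handed in: The frame lies flat and still on the bench with its centre within 65 mm of the mat's middle along each of the mat's axes (so outside the guard). The hooked rod lies flat and still on the bench, released and unhooked: its tip is more than 44 mm from the frame's centre, and not inside the guard (all of step 3 and angle between each of frame, hook's own z axis and vertical below 0.1 rad and height (world z) of each of frame, hook below 0.008 m and linear speed of each of frame, hook below 0.02 m/s and height (world z) of hook above -0.01 m and horizontal distance between hook_tip and frame above 0.044 m and (x of hook_tip in the frame of guard below 0 m or y of hook_tip in the frame of guard above 0.14 m or y of hook_tip in the frame of guard below -0.14 m)); the robot touches nothing.
It fails at once if the gripper or arm touches the frame (contact force between any of the fingers, the arm and frame above 0.3 N).
It fails at once if the vase, the blanks or the glue jar is moved more than 30 mm (distance of any of vase, blanks, glue_jar from where it was at the start of the episode above 0.03 m).
It also fails if it takes over 51 s, if anything falls off the work surface, if the arm or the gripper's body presses on something with over 40 N, if the wrist force passes 120 N, or if a joint passes its speed limit or range.

## Working session

There is one attempt and no reset: what is moved stays moved. The work goes in short steps, Python scripts to look and compute and a tool call to move; the robot and the scene stay as the last step left them, time stands still between calls to the robot, and variables do not carry over. Pictures are saved under pics/ and viewed, at most 10 in all, crops included, and the job is handed in when it is done.

Besides the shell and the picture viewer there is one more tool, called after "Emit:" as name([rows], argument=value, ...), one row to a line, values as JSON. jog_arm: Moves the arm, as the interface text tells. Its arguments: {"type":"object","properties":{"series":{"type":"array"}},"required":["series"]}

```bash
mkdir -p pics; ls; cat > h.py <<'E'
import numpy as np, cv2
from rig import robot, optics
def K(n):
    m=optics.camera_model(n); f=240/np.tan(np.radians(m["fov_y"])/2)
    return f,m["cx"],m["cy"],np.array(m["world_to_cam"])
def toplane(n,uv,z):
    f,cx,cy,T=K(n); R,t=T[:3,:3],T[:3,3]; uv=np.atleast_2d(uv).astype(float)
    d=np.c_[(uv[:,0]-cx)/f,(uv[:,1]-cy)/f,np.ones(len(uv))]@R; c=-R.T@t
    return c+d*((z-c[2])/d[:,2])[:,None]
def proj(n,P):
    f,cx,cy,T=K(n); q=np.atleast_2d(P)@T[:3,:3].T+T[:3,3]
    return np.c_[f*q[:,0]/q[:,2]+cx,f*q[:,1]/q[:,2]+cy]
def shot(n,name):
    im=optics.read_camera(n); cv2.imwrite(f"pics/{name}.png",im[:,:,::-1]); return im
E
python3 - <<'E'
from h import *
for n in("top","scene"): 
    shot(n,n+"0"); print(n,K(n)[0])
    for q in("guard","mat","frame","hook","hook_tip","vase","blanks","glue_jar"):
        for r in optics.spot_in(n,q)[:2]: print(q,np.round(r["xyz"]),round(r["conf"],2))
E
```

```text
pics
top 530.6047373020388
guard [ 634. -381.  167.] 0.94
mat [513.  64.   0.] 0.96
frame [514.  62.   2.] 0.72
hook [440. 227.  46.] 0.61
hook_tip [442. 223.  40.] 0.56
vase [758.  26. 115.] 0.69
vase [ 289. -224.   86.] 0.43
blanks [760. 211.  44.] 0.79
glue_jar [ 284. -226.   84.] 0.72
scene 600.3686383608111
guard [ 660. -462.  172.] 0.73
mat [524.  45.   4.] 0.85
mat [ 663. -460.  173.] 0.26
hook [450. 220.  37.] 0.75
hook_tip [ 301. -252.   55.] 0.7
hook_tip [448. 222.  39.] 0.57
vase [785.   7.  96.] 0.64
blanks [787. 231.  47.] 0.6
blanks [ 658. -462.  173.] 0.26
glue_jar [ 297. -251.   52.] 0.75
glue_jar [ 657. -458.  171.] 0.67
```

View pics/top0.png

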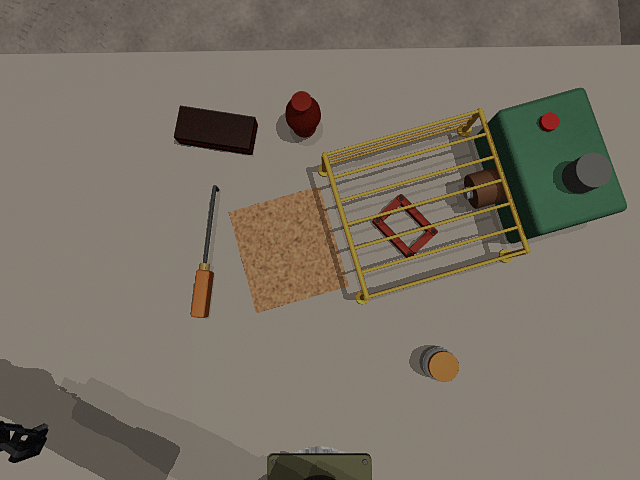

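View pics/scene0.png

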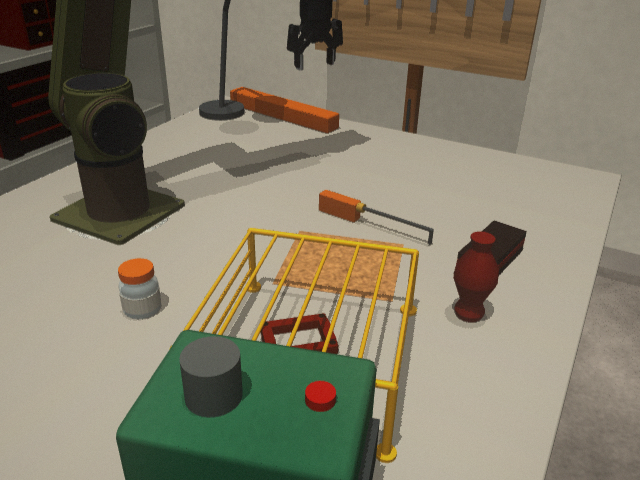

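The top view shows the hook (handle at about (202,292), tip at (215,187)), the mat (corners around (230,211) and (258,311)), the mouth bar (325,155)-(363,297), and the frame inside the guard around (405,226). The networks took the mat for the frame, so I'll measure by colour.

```bash
cat >> h.py <<'E'
def redmask(im,box):
    hsv=cv2.cvtColor(im,cv2.COLOR_RGB2HSV); h,s,v=cv2.split(hsv)
    m=((h<7)|(h>172))&(s>130)&(v>35); o=np.zeros_like(m); x0,y0,x1,y1=box; o[y0:y1,x0:x1]=m[y0:y1,x0:x1]; return o
def rect(P):
    r=cv2.minAreaRect(P[:,:2].astype(np.float32)); return r
E
python3 - <<'E'
from h import *
im=optics.read_camera("top")
f,cx,cy,T=K("top"); print("cam",-T[:3,:3].T@T[:3,3])
m=redmask(im,(360,185,450,265)); v,u=np.nonzero(m); print("frame px",len(u),rect(toplane("top",np.c_[u,v],18)))
hsv=cv2.cvtColor(im,cv2.COLOR_RGB2HSV)
b=optics.silhouettes("top","mat")[0]["mask"]; v,u=np.nonzero(b); print("mat",len(u),rect(toplane("top",np.c_[u,v],0)))
h=((hsv[:,:,0]>5)&(hsv[:,:,0]<16)&(hsv[:,:,1]>150)&(hsv[:,:,2]>90)); h[:, :185]=0;h[:,225:]=0;h[:255]=0;h[330:]=0
v,u=np.nonzero(h); print("handle",rect(toplane("top",np.c_[u,v],45)))
print("tip",toplane("top",[[215.5,187.5]],36), "handle ends",toplane("top",[[200,317],[206,268]],45))
print("mouth bar",toplane("top",[[325,155],[363,297]],119))
print(toplane("top",[[402,196],[437,232],[408,256],[373,222]],18))
print("jar",toplane("top",[[443,366]],85),"vase",toplane("top",[[302,101]],155))
print("px/mm", f/abs((-T[:3,:3].T@T[:3,3])[2]))
s=robot.observe();print(s["tool_pos"],s["eef_rot"],s["time"])
cv2.imwrite("pics/crop.png",cv2.resize(im[140:320,180:460][:,:,::-1],None,fx=2.8,fy=2.8,interpolation=cv2.INTER_CUBIC))
E
```

```text
cam [ 409.28017682  -14.68043485 1104.81064482]
frame px 934 ((558.2182006835938, -179.77505493164062), (109.198974609375, 83.01212310791016), 43.743614196777344)
mat 10016 ((514.9890747070312, 62.8614501953125), (221.40574645996094, 201.49806213378906), 15.73936653137207)
handle ((422.8511657714844, 235.52561950683594), (26.574737548828125, 93.62158203125), 83.72086334228516)
tip [[638.8795752  209.06747089  36.        ]] handle ends [[375.82662781 234.30338968  45.        ]
 [472.87286889 223.95204464  45.        ]]
mouth bar [[681.60610537 -16.74517513 119.        ]
 [412.25109643 -83.9972782  119.        ]]
[[ 620.12594555 -175.8703938    18.        ]
 [ 544.06078856 -245.60300452   18.        ]
 [ 495.16495812 -184.69239262   18.        ]
 [ 566.26271083 -114.62320727   18.        ]]
jar [[ 282.6893131  -233.64392763   85.        ]] vase [[775.24672971  25.04172308 155.        ]]
px/mm 0.48026758231481376
[226.83811759 473.45196274 256.30613706] [[-9.01829757e-01  4.32091530e-01 -4.52290815e-06]
 [ 4.32091530e-01  9.01829757e-01  7.05712554e-06]
 [ 7.12821733e-06  4.41001550e-06 -1.00000000e+00]] 1.0
```

View pics/crop.png

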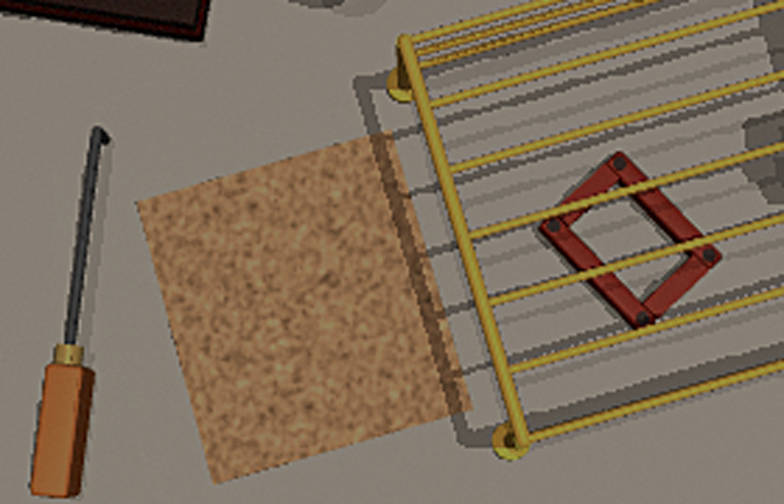

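Emit:
jog_arm([
  {"dp": [-30,-12,14],"angular": [0,0,0],"hand": 85},
  {"dp": [-30,-12,14],"angular": [0,0,0],"hand": 85},
  {"dp": [-30,-12,14],"angular": [0,0,0],"hand": 85},
  {"dp": [-30,-12,14],"angular": [0,0,0],"hand": 85},
  {"dp": [-30,-12,14],"angular": [0,0,0],"hand": 85},
])

```text
time: 1.5
tool_pos: [336.9, 353.6, 185.9]
eef_rot: [[-0.902, 0.432, 0.0], [0.432, 0.902, 0.0], [-0.0, 0.001, -1.0]]
force: [-0.4, 0.1, 0.1]
finger_gap: 0.994
grasp_force: 0.0
```

Emit:
jog_arm([
  {"dp": [-30,-12,14],"angular": [0,0,0],"hand": 85},
  {"dp": [-30,-12,14],"angular": [0,0,0],"hand": 85},
  {"dp": [-30,-12,14],"angular": [0,0,0],"hand": 85},
  {"dp": [-30,-12,14],"angular": [0,0,0],"hand": 85},
  {"dp": [-30,-12,14],"angular": [0,0,0],"hand": 85},
])

```text
time: 2.0
tool_pos: [446.5, 234.6, 115.9]
eef_rot: [[-0.902, 0.432, 0.0], [0.432, 0.902, 0.0], [-0.0, 0.0, -1.0]]
force: [0.2, 0.4, 0.5]
finger_gap: 0.998
grasp_force: 0.0
```

Emit:
jog_arm([
  {"dp": [0,0,0],"angular": [0,0,-0.11],"hand": 85},
  {"dp": [0,0,0],"angular": [0,0,-0.11],"hand": 85},
  {"dp": [0,0,0],"angular": [0,0,-0.11],"hand": 85},
  {"dp": [0,0,0],"angular": [0,0,0],"hand": 85},
])

```text
time: 2.4
tool_pos: [445.7, 235.5, 116.3]
eef_rot: [[-0.993, 0.117, 0.0], [0.117, 0.993, 0.0], [-0.0, 0.0, -1.0]]
force: [-0.0, 1.0, 0.4]
finger_gap: 0.997
grasp_force: 0.0
```

```bash
cat >> h.py <<'E'
def go(P,deg):  # needed shift in tool axes (present orientation), yaw turn about tool z
    s=robot.observe(); R=np.array(s["eef_rot"]); d=R.T@(np.array(P)-s["tool_pos"])
    yaw=np.degrees(np.arctan2(R[1,0],R[0,0])); t=np.radians((deg-yaw+180)%360-180)
    print("t",s["time"],"pos",np.round(s["tool_pos"],1),"yaw",round(yaw,2),"zdown",np.round(R[:,2],3),"dp",np.round(d,1),"turn",round(-t,3),"F",np.round(s["force"],1),"gap",round(s["finger_gap"],3),"q",np.round(s["joint_pos"],2))
E
python3 -c "
from h import *
go([448,232.6,33],173.4)"
```

```text
t 2.4 pos [445.7 235.5 116.3] yaw 173.28 zdown [ 0.  0. -1.] dp [-2.6 -2.6 83.3] turn -0.002 F [-0.   1.   0.4] gap 0.997 q [ 0.49  0.33 -0.43  0.81 -0.    0.6 ]
```

Emit:
jog_arm([
  {"dp": [-2.5,-2.5,20],"angular": [0,0,0],"hand": 85},
  {"dp": [0,0,20],"angular": [0,0,0],"hand": 85},
  {"dp": [0,0,20],"angular": [0,0,0],"hand": 85},
  {"dp": [0,0,15],"angular": [0,0,0],"hand": 85},
  {"dp": [0,0,8],"angular": [0,0,0],"hand": 85},
])

```text
time: 2.9
tool_pos: [447.0, 232.6, 32.2]
eef_rot: [[-0.993, 0.118, -0.002], [0.118, 0.993, -0.001], [0.001, -0.001, -1.0]]
force: [-0.8, 0.9, 0.1]
finger_gap: 0.995
grasp_force: 0.0
```

Emit:
jog_arm([
  {"dp": [0,0,0],"angular": [0,0,0],"hand": 20},
  {"dp": [0,0,0],"angular": [0,0,0],"hand": 20},
  {"dp": [0,0,0],"angular": [0,0,0],"hand": 20},
  {"dp": [0,0,0],"angular": [0,0,0],"hand": 20},
  {"dp": [0,0,0],"angular": [0,0,0],"hand": 20},
])

```text
time: 3.4
tool_pos: [448.6, 233.3, 34.3]
eef_rot: [[-0.993, 0.117, 0.002], [0.117, 0.993, 0.001], [-0.002, 0.001, -1.0]]
force: [-0.5, 0.3, 4.1]
finger_gap: 0.32
grasp_force: 59.9
```

Emit:
jog_arm([
  {"dp": [0,0,0],"angular": [0,0,0],"hand": 20},
  {"dp": [0,0,0],"angular": [0,0,0],"hand": 20},
  {"dp": [0,0,0],"angular": [0,0,0],"hand": 20},
])

```text
time: 3.7
tool_pos: [448.6, 233.2, 34.3]
eef_rot: [[-0.993, 0.117, 0.002], [0.117, 0.993, 0.001], [-0.002, 0.001, -1.0]]
force: [-0.2, -0.3, 6.2]
finger_gap: 0.318
grasp_force: 59.9
```

Emit:
jog_arm([
  {"dp": [0,0,-8],"angular": [0,0,0],"hand": 20},
  {"dp": [0,0,-12],"angular": [0,0,0],"hand": 20},
  {"dp": [0,0,-12],"angular": [0,0,0],"hand": 20},
  {"dp": [0,0,0],"angular": [0,0,0.06],"hand": 20},
  {"dp": [0,0,0],"angular": [0,0,0.1],"hand": 20},
])

```text
time: 4.2
tool_pos: [447.6, 232.8, 65.8]
eef_rot: [[-0.961, 0.277, -0.0], [0.277, 0.961, 0.0], [0.0, 0.0, -1.0]]
force: [0.4, 0.0, -2.1]
finger_gap: 0.317
grasp_force: 59.1
```

Emit:
jog_arm([
  {"dp": [0,0,0],"angular": [0,0,0.12],"hand": 20},
  {"dp": [0,0,0],"angular": [0,0,0.12],"hand": 20},
  {"dp": [0,0,0],"angular": [0,0,0.12],"hand": 20},
  {"dp": [0,0,0],"angular": [0,0,0.12],"hand": 20},
  {"dp": [0,0,0],"angular": [0,0,0.12],"hand": 20},
])

```text
time: 4.7
tool_pos: [447.1, 232.6, 65.3]
eef_rot: [[-0.636, 0.772, -0.001], [0.772, 0.636, -0.0], [0.0, -0.001, -1.0]]
force: [-0.3, -0.2, -0.4]
finger_gap: 0.317
grasp_force: 59.1
```

Emit:
jog_arm([
  {"dp": [0,0,0],"angular": [0,0,0.12],"hand": 20},
  {"dp": [0,0,0],"angular": [0,0,0.12],"hand": 20},
  {"dp": [0,0,0],"angular": [0,0,0.12],"hand": 20},
  {"dp": [0,0,0],"angular": [0,0,0.07],"hand": 20},
  {"dp": [0,0,0],"angular": [0,0,0],"hand": 20},
])

```text
time: 5.2
tool_pos: [447.2, 232.6, 65.3]
eef_rot: [[-0.261, 0.965, -0.001], [0.965, 0.261, -0.0], [-0.0, -0.001, -1.0]]
force: [0.2, -0.5, -2.2]
finger_gap: 0.319
grasp_force: 59.0
```

```bash
python3 -c "
from h import *
im=shot('top','top1'); shot('scene','scene1')
cv2.imwrite('pics/crop1.png',cv2.resize(im[140:360,160:460][:,:,::-1],None,fx=2.6,fy=2.6,interpolation=cv2.INTER_CUBIC))
go([567.7-194*.257,-154+194*.966,66],104.9)"
```

```text
t 5.3 pos [447.4 232.7  65.3] yaw 105.21 zdown [-0.001 -0.    -1.   ] dp [-210.8   15.7   -0.7] turn 0.005 F [ 0.2  0.4 -1.5] gap 0.321 q [ 0.48  0.39 -0.5   0.68  0.    1.78]
```

View pics/crop1.png

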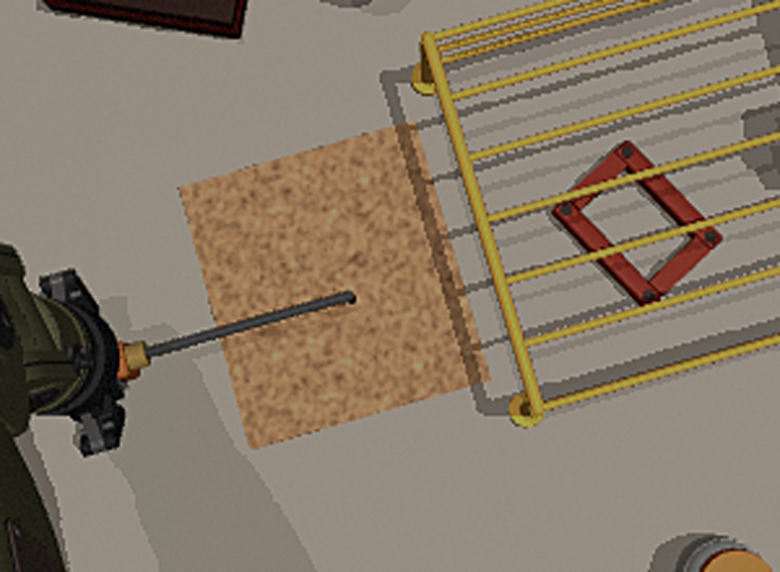

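View pics/scene1.png

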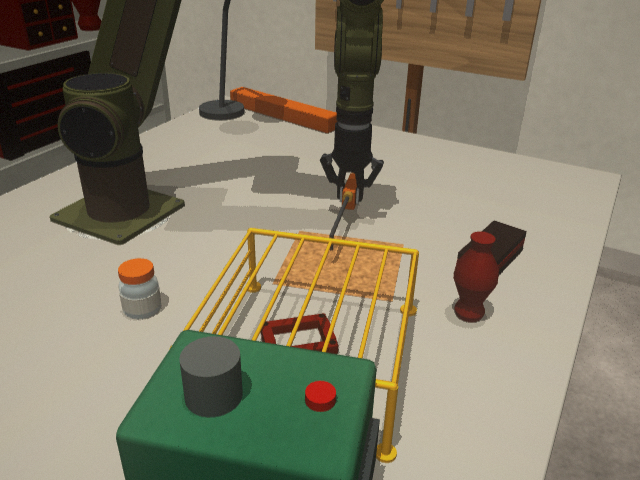

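```bash
python3 -c "
from h import *
print(toplane('top',[[160+351/2.6,140+297/2.6]],68.))
print(proj('top',[[567.7,-154,10],[558,-180,18]]), 'crop', (proj('top',[[567.7,-154,18],[558,-180,18]])-[160,140])*2.6)
"
```

```text
[[496.85197992  44.03641607  68.        ]]
[[391.60352647 221.66623951]
 [404.83781989 225.62583585]] crop [[603.41685183 210.87572404]
 [636.57833172 222.6271732 ]]
```

Emit:
jog_arm([
  {"dp": [-15,8,0],"angular": [0,0,0.005],"hand": 20},
  {"dp": [-25,8,0],"angular": [0,0,0],"hand": 20},
  {"dp": [-30,0,0],"angular": [0,0,0],"hand": 20},
  {"dp": [-30,0,0],"angular": [0,0,0],"hand": 20},
  {"dp": [-30,0,0],"angular": [0,0,0],"hand": 20},
])

```text
time: 5.8
tool_pos: [496.6, 110.3, 65.3]
eef_rot: [[-0.258, 0.966, -0.0], [0.966, 0.258, -0.0], [0.0, -0.0, -1.0]]
force: [0.5, 0.7, -2.8]
finger_gap: 0.318
grasp_force: 59.2
```

Emit:
jog_arm([
  {"dp": [-30,0,0],"angular": [0,0,0],"hand": 20},
  {"dp": [-25,0,0],"angular": [0,0,0],"hand": 20},
  {"dp": [-16,0,0],"angular": [0,0,0],"hand": 20},
  {"dp": [-10,0,0],"angular": [0,0,0],"hand": 20},
  {"dp": [0,0,0],"angular": [0,0,0],"hand": 20},
])

```text
time: 6.3
tool_pos: [517.5, 32.2, 65.3]
eef_rot: [[-0.255, 0.967, 0.0], [0.967, 0.255, -0.0], [-0.0, 0.0, -1.0]]
force: [0.2, 0.3, -2.2]
finger_gap: 0.316
grasp_force: 59.2
```

```bash
python3 -c "
from h import *
im=shot('top','top2')
cv2.imwrite('pics/crop2.png',cv2.resize(im[150:300,300:470][:,:,::-1],None,fx=4,fy=4,interpolation=cv2.INTER_CUBIC))
go([567.7-194*.257,-154+194*.966,66],104.9)
s=robot.observe();R=np.array(s['eef_rot']);tip=s['tool_pos']-194*R[:,0];tip[2]=36;print(tip,(proj('top',[tip])-[300,150])*4)"
```

```text
t 6.35 pos [517.2  33.   65.3] yaw 104.82 zdown [-0.     0.001 -1.   ] dp [ 0.2  0.7 -0.7] turn -0.001 F [ 0.6  0.4 -2.9] gap 0.319 q [ 0.06  0.41 -0.47  0.7   0.    1.38]
[ 566.85970431 -154.55034057   36.        ] [[373.88444181 280.88734308]]
```

View pics/crop2.png

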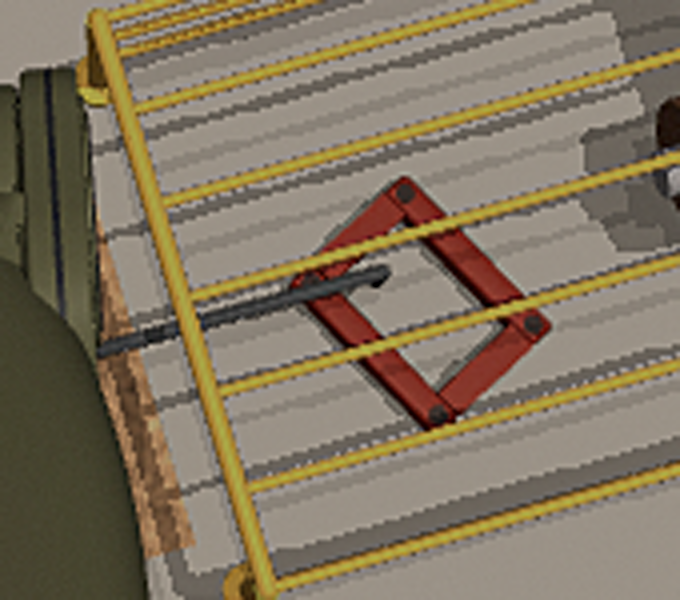

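The hook end, at crop (380,275), is over the frame's hole near its front corner. Next I lower it and pull.

Emit:
jog_arm([
  {"dp": [0,0,8],"angular": [0,0,0],"hand": 20},
  {"dp": [0,0,8],"angular": [0,0,0],"hand": 20},
  {"dp": [0,0,8],"angular": [0,0,0],"hand": 20},
  {"dp": [0,0,5],"angular": [0,0,0],"hand": 20},
  {"dp": [0,0,0],"angular": [0,0,0],"hand": 20},
])

```text
time: 6.85
tool_pos: [516.2, 33.3, 35.1]
eef_rot: [[-0.257, 0.966, -0.002], [0.966, 0.257, -0.0], [0.001, -0.002, -1.0]]
force: [-0.1, -0.1, -2.2]
finger_gap: 0.324
grasp_force: 59.2
```

Emit:
jog_arm([
  {"dp": [4,0,0],"angular": [0,0,0],"hand": 20},
  {"dp": [8,0,0],"angular": [0,0,0],"hand": 20},
  {"dp": [8,0,0],"angular": [0,0,0],"hand": 20},
  {"dp": [8,0,0],"angular": [0,0,0],"hand": 20},
  {"dp": [8,0,0],"angular": [0,0,0],"hand": 20},
])

```text
time: 7.35
tool_pos: [507.9, 68.6, 36.5]
eef_rot: [[-0.256, 0.967, 0.0], [0.967, 0.256, -0.0], [-0.0, 0.0, -1.0]]
force: [-1.3, -0.3, -1.6]
finger_gap: 0.324
grasp_force: 59.2
```

Emit:
jog_arm([
  {"dp": [8,0,0],"angular": [0,0,0],"hand": 20},
  {"dp": [8,0,0],"angular": [0,0,0],"hand": 20},
  {"dp": [8,0,0],"angular": [0,0,0],"hand": 20},
  {"dp": [8,0,0],"angular": [0,0,0],"hand": 20},
  {"dp": [4,0,0],"angular": [0,0,0],"hand": 20},
])

```text
time: 7.85
tool_pos: [498.6, 103.5, 36.3]
eef_rot: [[-0.257, 0.966, -0.0], [0.966, 0.257, 0.0], [0.0, -0.0, -1.0]]
force: [-0.6, -1.1, -2.7]
finger_gap: 0.317
grasp_force: 59.2
```

```bash
cat >> h.py <<'E'
def frame(box=(225,180,480,330),show=None):
    im=optics.read_camera("top"); m=redmask(im,box).astype(np.uint8)
    m=cv2.morphologyEx(m,cv2.MORPH_OPEN,np.ones((2,2)))
    v,u=np.nonzero(m); r=rect(toplane("top",np.c_[u,v],18)); c=np.array(r[0])
    a=np.array([.257,-.966]); b=np.array([.966,.257]); d=c-[546.5,-51.5]
    s=robot.observe();R=np.array(s['eef_rot']);tip=s['tool_pos']-194*R[:,0]; dt=tip[:2]-[546.5,-51.5]
    print("frame",np.round(c),np.round(r[1]),round(r[2],1),"guard xy",np.round([d@a,d@b]),"tip guard",np.round([dt@a,dt@b]),len(u),"t",s["time"],"z",round(s["tool_pos"][2],1))
    if show: x0,y0,x1,y1=box; cv2.imwrite(f"pics/{show}.png",cv2.resize(im[y0:y1,x0:x1][:,:,::-1],None,fx=3,fy=3,interpolation=cv2.INTER_CUBIC))
E
python3 -c "
from h import *
frame(show='c3')"
```

```text
frame [ 545. -126.] [110.  84.] 55.9 guard xy [ 71. -20.] tip guard [32. -6.] 876 t 7.9 z 36.3
```

View pics/c3.png

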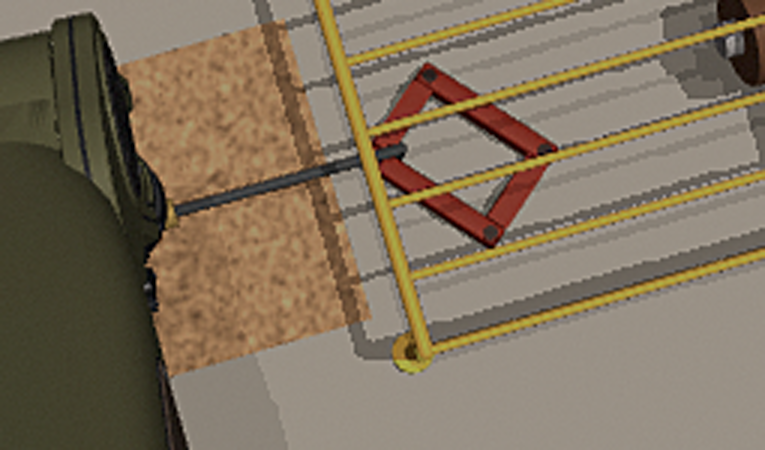

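The frame is hooked in its front corner at crop (400,150) and is following the rod. I'll keep pulling.

Emit:
jog_arm([
  {"dp": [5,0,0],"angular": [0,0,0],"hand": 20},
  {"dp": [9,0,0],"angular": [0,0,0],"hand": 20},
  {"dp": [10,0,0],"angular": [0,0,0],"hand": 20},
  {"dp": [10,0,0],"angular": [0,0,0],"hand": 20},
  {"dp": [10,0,0],"angular": [0,0,0],"hand": 20},
])

```text
time: 8.4
tool_pos: [487.3, 146.1, 36.3]
eef_rot: [[-0.256, 0.967, -0.0], [0.967, 0.256, 0.0], [0.0, -0.0, -1.0]]
force: [-0.3, 0.1, -2.1]
finger_gap: 0.32
grasp_force: 59.2
```

Emit:
jog_arm([
  {"dp": [10,0,0],"angular": [0,0,0],"hand": 20},
  {"dp": [10,0,0],"angular": [0,0,0],"hand": 20},
  {"dp": [10,0,0],"angular": [0,0,0],"hand": 20},
  {"dp": [10,0,0],"angular": [0,0,0],"hand": 20},
  {"dp": [10,0,0],"angular": [0,0,0],"hand": 20},
])

```text
time: 8.9
tool_pos: [474.5, 194.3, 36.3]
eef_rot: [[-0.256, 0.967, -0.0], [0.967, 0.256, -0.0], [-0.0, -0.0, -1.0]]
force: [-0.1, -0.2, -1.9]
finger_gap: 0.322
grasp_force: 59.2
```

Emit:
jog_arm([
  {"dp": [10,0,0],"angular": [0,0,0],"hand": 20},
  {"dp": [10,0,0],"angular": [0,0,0],"hand": 20},
  {"dp": [10,0,0],"angular": [0,0,0],"hand": 20},
  {"dp": [10,0,0],"angular": [0,0,0],"hand": 20},
  {"dp": [10,0,0],"angular": [0,0,0],"hand": 20},
])

```text
time: 9.4
tool_pos: [461.7, 242.6, 36.3]
eef_rot: [[-0.256, 0.967, -0.0], [0.967, 0.256, -0.0], [0.0, -0.0, -1.0]]
force: [0.2, -1.5, -2.0]
finger_gap: 0.32
grasp_force: 59.2
```

Emit:
jog_arm([
  {"dp": [10,0,0],"angular": [0,0,0],"hand": 20},
  {"dp": [10,0,0],"angular": [0,0,0],"hand": 20},
  {"dp": [10,0,0],"angular": [0,0,0],"hand": 20},
  {"dp": [6,0,0],"angular": [0,0,0],"hand": 20},
  {"dp": [0,0,0],"angular": [0,0,0],"hand": 20},
])

```text
time: 9.9
tool_pos: [452.7, 277.7, 36.4]
eef_rot: [[-0.257, 0.966, 0.0], [0.966, 0.257, 0.001], [0.001, 0.0, -1.0]]
force: [0.8, -0.3, -2.0]
finger_gap: 0.319
grasp_force: 59.2
```

```bash
python3 -c "
from h import *
frame(show='c4')"
```

```text
frame [507.  49.] [111.  83.] 66.4 guard xy [-108.  -12.] tip guard [-148.   -6.] 1093 t 9.95 z 36.3
```

View pics/c4.png

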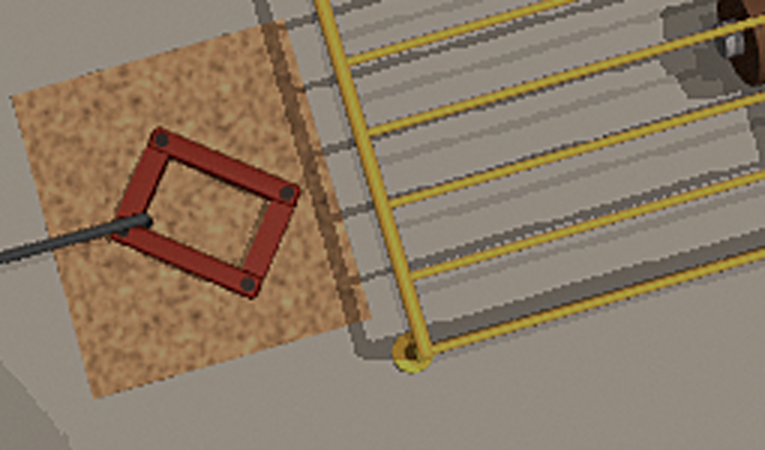

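The frame is nearly centred on the mat and the tip sits at crop (148,220). Now I ease off the tension, lift the tip clear, back out and set the rod down.

Emit:
jog_arm([
  {"dp": [-4,0,0],"angular": [0,0,0],"hand": 20},
  {"dp": [0,0,-8],"angular": [0,0,0],"hand": 20},
  {"dp": [0,0,-10],"angular": [0,0,0],"hand": 20},
  {"dp": [0,0,-10],"angular": [0,0,0],"hand": 20},
  {"dp": [0,0,-8],"angular": [0,0,0],"hand": 20},
])

```text
time: 10.45
tool_pos: [454.5, 273.0, 73.8]
eef_rot: [[-0.256, 0.967, 0.001], [0.967, 0.256, 0.001], [0.001, 0.002, -1.0]]
force: [0.6, -0.1, -1.3]
finger_gap: 0.319
grasp_force: 59.2
```

Emit:
jog_arm([
  {"dp": [0,0,0],"angular": [0,0,0],"hand": 20},
  {"dp": [15,0,0],"angular": [0,0,0],"hand": 20},
  {"dp": [25,0,0],"angular": [0,0,0],"hand": 20},
  {"dp": [25,0,0],"angular": [0,0,0],"hand": 20},
  {"dp": [15,0,0],"angular": [0,0,0],"hand": 20},
])

```text
time: 10.95
tool_pos: [432.6, 352.3, 72.0]
eef_rot: [[-0.258, 0.966, -0.0], [0.966, 0.258, 0.001], [0.001, -0.0, -1.0]]
force: [-0.8, 0.5, -1.5]
finger_gap: 0.321
grasp_force: 59.2
```

Emit:
jog_arm([
  {"dp": [10,0,0],"angular": [0,0,0],"hand": 20},
  {"dp": [0,0,12],"angular": [0,0,0],"hand": 20},
  {"dp": [0,0,12],"angular": [0,0,0],"hand": 20},
  {"dp": [0,0,8],"angular": [0,0,0],"hand": 20},
  {"dp": [0,0,0],"angular": [0,0,0],"hand": 20},
])

```text
time: 11.45
tool_pos: [429.5, 357.7, 38.1]
eef_rot: [[-0.255, 0.967, -0.003], [0.967, 0.255, -0.003], [-0.002, -0.004, -1.0]]
force: [-0.6, 0.2, -2.5]
finger_gap: 0.316
grasp_force: 59.2
```

```bash
python3 -c "
from h import *
frame()
go([0,0,0],0)"
```

```text
frame [507.  49.] [110.  83.] 66.3 guard xy [-108.  -12.] tip guard [-232.   -8.] 1112 t 11.5 z 39.0
t 11.5 pos [430.  358.3  39. ] yaw 104.78 zdown [-0.002 -0.002 -1.   ] dp [-236.7 -507.1   40.7] turn 1.829 F [ 0.2 -0.6 -1.9] gap 0.319 q [ 0.69  0.5  -0.39  0.69 -0.    2.01]
```

Emit:
jog_arm([
  {"dp": [0,0,3],"angular": [0,0,0],"hand": 20},
  {"dp": [0,0,2],"angular": [0,0,0],"hand": 20},
  {"dp": [0,0,0],"angular": [0,0,0],"hand": 20},
  {"dp": [0,0,0],"angular": [0,0,0],"hand": 20},
])

```text
time: 11.9
tool_pos: [430.9, 359.8, 35.5]
eef_rot: [[-0.256, 0.967, 0.0], [0.967, 0.256, 0.0], [0.0, 0.0, -1.0]]
force: [-0.1, -0.6, -1.3]
finger_gap: 0.318
grasp_force: 59.2
```

Emit:
jog_arm([
  {"dp": [0,0,0],"angular": [0,0,0],"hand": 35},
  {"dp": [0,0,0],"angular": [0,0,0],"hand": 50},
  {"dp": [0,0,0],"angular": [0,0,0],"hand": 70},
  {"dp": [0,0,0],"angular": [0,0,0],"hand": 75},
  {"dp": [0,0,0],"angular": [0,0,0],"hand": 75},
])

```text
time: 12.4
tool_pos: [430.8, 359.9, 35.4]
eef_rot: [[-0.256, 0.967, 0.0], [0.967, 0.256, 0.0], [0.0, 0.0, -1.0]]
force: [0.4, -0.4, 0.1]
finger_gap: 0.877
grasp_force: 0.0
```

Emit:
jog_arm([
  {"dp": [0,0,-10],"angular": [0,0,0],"hand": 75},
  {"dp": [0,0,-25],"angular": [0,0,0],"hand": 75},
  {"dp": [0,0,-40],"angular": [0,0,0],"hand": 75},
  {"dp": [0,0,-40],"angular": [0,0,0],"hand": 75},
  {"dp": [0,0,-20],"angular": [0,0,0],"hand": 75},
])

```text
time: 12.9
tool_pos: [432.1, 360.9, 174.8]
eef_rot: [[-0.256, 0.967, 0.004], [0.967, 0.256, 0.004], [0.002, 0.005, -1.0]]
force: [1.7, 0.4, -0.1]
finger_gap: 0.88
grasp_force: 0.0
```

Emit:
jog_arm([
  {"dp": [0,-30,-30],"angular": [0,0,0],"hand": 75},
  {"dp": [0,-30,-30],"angular": [0,0,0],"hand": 75},
  {"dp": [0,-30,-20],"angular": [0,0,0],"hand": 75},
  {"dp": [0,0,0],"angular": [0,0,0],"hand": 75},
  {"dp": [0,0,0],"angular": [0,0,0],"hand": 75},
])

```text
time: 13.4
tool_pos: [343.8, 337.0, 251.6]
eef_rot: [[-0.257, 0.966, 0.002], [0.966, 0.257, 0.002], [0.001, 0.003, -1.0]]
force: [-0.0, -0.3, 0.6]
finger_gap: 0.883
grasp_force: 0.0
```

```bash
python3 -c "
from h import *
frame()
shot('scene','scene5')"
```

```text
frame [507.  49.] [111.  83.] 66.4 guard xy [-108.  -12.] tip guard [-233.  -96.] 1115 t 13.45 z 250.7
```

View pics/scene5.png

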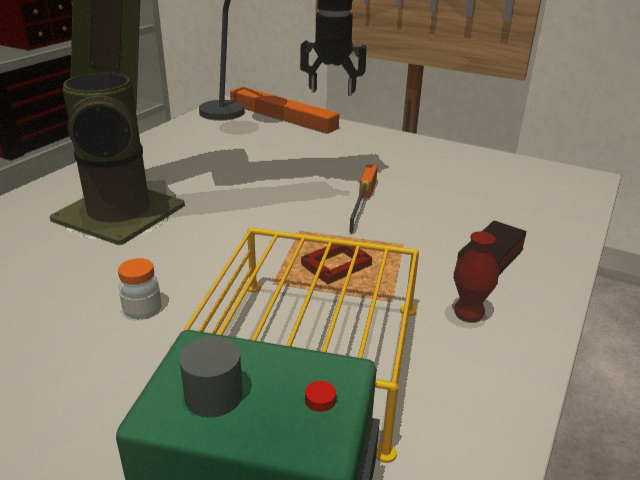

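The frame lies flat on the mat at (337,262). The rod rests on its handle, clear of the guard, with its tip at (352,230). The vase, blanks and jar have not moved, so I'm handing in.

```bash
python3 -c "
from h import *
print(robot.hand_in())"
```

```text
the job is handed in; nothing more can be done
None
```

The job is handed in at about 13.5 s of the 51 s allowed: the frame lies flat about 12 mm from the mat's middle along each axis, the rod is unhooked and flat outside the guard, and the vase, blanks and jar look unmoved in the last picture; the hand-in returned no verdict.

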